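# Fetch a tealight from under the wire shelf rack with a reacher

## Task

A tealight has slid to the back under the wire shelf rack, where no hand fits: pick up the reacher, squeeze its trigger to close the jaws on the tealight under the rack, draw it out in the jaws and lower it upright and wholly onto the stone coaster, opening the jaws only once it stands there, then lay the reacher flat on the bare worktop and let go of it. The tealight's foil cup dents easily, so squeeze, push and set it down gently, never tip it, and touch it with nothing but the reacher. Bump the rack no more than lightly, and leave the coaster and all the other things where they are.

Things in the scene. Friction and masses are not known exactly. Their poses are not given: they have to be found in the camera images.
- reacher: pick-up reacher, 331 mm long, 34 mm high, about 175 g, balanced near its grip, lying flat on its side: black pistol handle and sprung trigger, grey housing (x -32 to 50, y 35 to 61 mm), 14 mm aluminium shaft (axis y = 48 mm, 17 mm up), head to x = 242, jaw tips at x = 294 mm. Origin: underside, below the grip's centre; x along the shaft to the jaws, z up. Handle and trigger reach down to y = -44
- reacher_grip (a point): where to hold it, 24 mm above the origin: from above, fingers closing along the reacher's x on the handle's flat back (x = -29 mm) and the trigger's rounded shoe. A screw sets the shoe in or out to suit the hand, differently each time: released, it is 53 to 63 mm from the handle's back. Fingers closing evenly make the reacher creep towards its jaws by half of the squeeze
- trigger_pivot (a point): hinge of the sprung trigger in the housing (reacher frame x = 22, y = 48 mm, 34 mm up). Released: jaws open; full squeeze: 17 mm at the shoe. The spring takes 8 N at the shoe to start, 11 N at 7.7 mm, where the pads meet the 38 mm tealight; each jaw passes on a third of the squeeze beyond that: about 17 N at the shoe pinches well. Held with 9 N, the reacher can be carried, jaws nearly open
- reacher_mouth (a point): middle of the space between the jaw pads (reacher frame x = 277, y = 48 mm, 9.5 mm above the underside); centre the thing to be pinched here. The pads reach from x = 258 to 294 mm, 3 to 16 mm above the underside; open, they are 51 mm apart at the roots, 67 mm at the tips, 85 mm over their outsides
- jaw_left: jaw on the reacher's +y side; origin on its pivot in the head (reacher frame x = 232, y = 60 mm)
- jaw_right: jaw on the reacher's -y side; origin on its pivot in the head (reacher frame x = 232, y = 36 mm)
- rack: fixed shelf rack of steel wire, 180 (x) x 280 (y) x 100 mm high, jars on top; origin on the worktop at the centre of its footprint. Open front at x = -90 mm, facing its -x (to the robot's left); 94 mm clear below; legs along both ends, y = -140 and 140 mm. At the back a 5 mm stretcher wire runs along y at x = 75 mm, 10 mm above the worktop: things stop against it
- tealight: tealight in a thin grey metal cup, 38 mm across, 15 mm high, about 20 g; origin at the centre of its underside. Under the rack near the back stretcher, in one of two places: 65 mm to either side of the rack's middle; the white ramekin has the other. The cup takes some 2 to 4 N from each jaw and is spoilt at 10 N in all
- stone_coaster: round dark stone coaster, 91 mm across, 10 mm thick, loose on the worktop; origin at the centre of its underside
- white_ramekin: small white ramekin, 68 mm across, 38 mm high, under the rack beside the tealight; origin at the centre of its underside; leave it
- match_box: small matchbox, 36 x 56 x 16 mm, beyond the coaster; leave it
- spice_a: spice jar, 41 mm across, 105 mm high, on top of the rack at its far end; leave it
- spice_b: spice jar, 41 mm across, 105 mm high, on top of the rack at its far end; leave it
- honey: jar with a red lid, 65 mm across, 100 mm high, on top of the rack at its far end; leave it

How it is judged:
By the outcome, as a careful person would: the job done as asked, in the order asked, and still so for the second after the job is handed in, with the robot touching nothing.
It also fails if it takes over 54 s, if anything falls off the work surface, if the arm or the gripper's body presses on something with over 40 N, if the wrist force passes 120 N, or if a joint passes its speed limit or range.

## Robot

A 6-joint arm with a two-finger parallel gripper is mounted at the origin on a cart in front of the work surface, level with it; the furniture and walls round the work are solid. World frame = base frame: x ahead of the robot, y to its left, z up, the work surface at z = 0. Lengths are in mm, angles in rad, forces in N, time in s.
With the tool pointing down it reaches from about 350 to 975 mm from the base axis. Payload 7.1 kg.
Tool frame: the origin (TCP) lies between the finger pads; the fingertips stand 19 mm ahead of it and the grasp point (between the pads) is the TCP (ctrl.tcp_to_tips is the distance from the TCP to the fingertips, in mm); z points along the fingers, y is the line along which they close (so a half turn about z gives the same grasp; the last joint's range is limited). The gripper opens to 88 mm and grips with 3 to 60 N. Pads are 20 mm wide; open, the fingers measure 115 mm over their backs; the gripper's body (75 mm by 178 mm) begins 61 mm behind the grasp point.
Start: joints at [-1.33, 0.423, 1.63, -0, 1.089, -0.019], TCP at [160.573, -604.004, 241.675] pointing down, gripper open.
Joint ranges: [-3, 3], [-0.9, 2.11], [0.09, 2.58], [-1.31, 4.45], [0.11, 2.69], [-2.54, 2.54]. Speed limits (rad/s): [2.39, 2.39, 3.01, 3.14, 3.14, 3.14].

## Interface

Orientations are given as a rotation vector (axis times angle).
In Python, from workcell import status, optics, ctrl gives the robot as it stands. The module is installed in compiled form; this text tells all that it offers.
- The arm moves only by the shell command python3 -m inch 'ROWS'. ROWS is JSON, a list that holds one entry, the list of rows, each a list of 7 numbers: the shift along the tool's x, y, z in mm, then the turn, a rotation vector about the tool's x, y, z in rad, then the opening in per cent of the stroke, from 0 (shut) to 100 (fully open). A call has 1 to 20 rows; each row is the pose to reach, as a shift and turn from the pose commanded when the call began, along the tool's axes at that moment; what a row does not reach only later rows make up. A row lasts 1/10 s, in which the tool goes at most 50 mm and 8.59 degrees, less where a joint would pass 70% of its speed; a pose out of reach is approached as far as the arm can. A call with a gripper value outside its range is refused whole. The fingers move at their own pace and stop on an object; the grip force is fixed at half the most. Time passes only in rows, so rows that repeat a pose let the fingers close. It gives the time, the measured TCP pose, the force, the opening and the grip force at its end, in the units of the state.
- status.get_obs(): the state, without advancing time (a new reading comes with each control period).
- optics.get_image(name): name is "scene" or "top" or "wrist"; returns a dict with "frame" (384x512x3 uint8, red, green, blue), "fx", "fy", "cx", "cy" (pixels), "k1" (the pictures are not rectified: a ray, as slopes to the right and down, at radius r is drawn at 1 + k1 r^2 times it, then the intrinsics apply), "rvec" (rotation vector, rad) and "tvec" (3), from world to camera coordinates, as OpenCV has them; the wrist camera has in their place "hand_eye" (4x4, takes a point from camera to tool coordinates, whose origin is the TCP and whose axes are the flange's). Camera axes: x right, y down, z forward; pixel columns grow to the right and rows downward; lengths in mm; the calibration is good to about 2 mm. A picture is of the moment at which its call begins: read the wrist's pose just before it. There is no depth.
- ctrl.close_job(): hands the job in; it is judged then, once.
The state is a dict: "t": time; "qpos": joint angles; "qvel": joint speeds; "joint_torque": joint torques, N m; "ee_pos": TCP position; "orientation": TCP orientation; "ft_force": force on the tool from outside, world axes, zero at the start; "moment": the same for the moment, N m; "width": finger opening in mm; "grasp_force": force on a finger pad.
Only numpy, scipy, OpenCV 4.12 (cv2) and the standard library are available. Lean on these libraries where they do the work, as an engineer would, in place of code of your own. Each camera call takes 0.05 s, during which the arm holds its last target. There are 200 camera calls.

## Working session

There is one attempt and no reset: what is moved stays moved. The work goes in short steps, Python scripts to look and compute and a shell command to move; the robot and the scene stay as the last step left them, time stands still between calls to the robot, and variables do not carry over. Pictures are saved under pics/ and viewed, at most 10 in all, crops included, and the job is handed in when it is done.

```bash
mkdir -p pics
cat > h.py <<'E'
import numpy as np, cv2
from scipy.spatial.transform import Rotation as R
from workcell import status, optics, ctrl
def snap(n,f):
    o=status.get_obs(); d=optics.get_image(n); cv2.imwrite('pics/'+f+'.png',d['frame'][:,:,::-1]); d['obs']=o
    np.save('pics/'+f+'.npy',d,allow_pickle=True); return d
def load(f): return np.load('pics/'+f+'.npy',allow_pickle=True).item()
def cam(d):
    if 'rvec' in d:
        Rw=R.from_rotvec(np.ravel(d['rvec'])).as_matrix(); return Rw, np.ravel(d['tvec'])
    H=np.eye(4);H[:3,:3]=R.from_rotvec(d['obs']['orientation']).as_matrix();H[:3,3]=d['obs']['ee_pos']
    T=np.linalg.inv(H@np.array(d['hand_eye'])); return T[:3,:3],T[:3,3]
def KD(d): return np.array([[d['fx'],0,d['cx']],[0,d['fy'],d['cy']],[0,0,1.]]),np.array([d['k1'],0,0,0.])
def p2w(d,uv,z):
    K,D=KD(d);Rw,t=cam(d)
    n=cv2.undistortPoints(np.array(uv,float).reshape(-1,1,2),K,D).reshape(-1,2)
    c=-Rw.T@t; r=np.c_[n,np.ones(len(n))]@Rw
    return c+r*((np.broadcast_to(z,len(n))-c[2])/r[:,2])[:,None]
def w2p(d,P):
    K,D=KD(d);Rw,t=cam(d); return cv2.projectPoints(np.array(P,float).reshape(-1,3),cv2.Rodrigues(Rw)[0],t,K,D)[0].reshape(-1,2)
def crop(f,x0,y0,x1,y1,s,out):
    im=cv2.imread('pics/'+f+'.png')[y0:y1,x0:x1]; cv2.imwrite('pics/'+out+'.png',cv2.resize(im,None,fx=s,fy=s,interpolation=cv2.INTER_CUBIC))
E
python3 - <<'E'
from h import *
o=status.get_obs();print({k:np.round(v,3) for k,v in o.items()})
a=snap('top','top0');b=snap('scene','sc0')
for d in(a,b):
  Rw,t=cam(d);print(-Rw.T@t,d['fx'],d['k1'])
A=np.vstack([cv2.imread('pics/top0.png')]);cv2.imwrite('pics/t0.png',cv2.resize(A,(800,600)))
B=cv2.imread('pics/sc0.png');cv2.imwrite('pics/s0.png',cv2.resize(B,(800,600)))
E
```

```text
{'t': np.float64(0.0), 'qpos': array([-1.33 ,  0.424,  1.631, -0.   ,  1.089, -0.019]), 'qvel': array([-0.001, -0.001,  0.001,  0.   ,  0.   , -0.003]), 'joint_torque': array([-2.0000e-03, -5.4463e+01, -2.7366e+01,  6.4000e-02,  2.3000e-02,
       -0.0000e+00]), 'ee_pos': array([ 160.449, -603.492,  240.884]), 'orientation': array([-3.114, -0.407,  0.   ]), 'ft_force': array([ 0.034,  0.529, -0.76 ]), 'moment': array([ 0.001, -0.027, -0.01 ]), 'grasp_force': np.float64(0.0), 'width': np.float64(88.197)}
[ 414.22217582  -36.55952731 1077.90764132] 364.27536004074756 0.01924464308707072
[156.55711462 778.87518021 973.66664586] 473.18117108425236 -0.08413236357236868
```

View pics/t0.png

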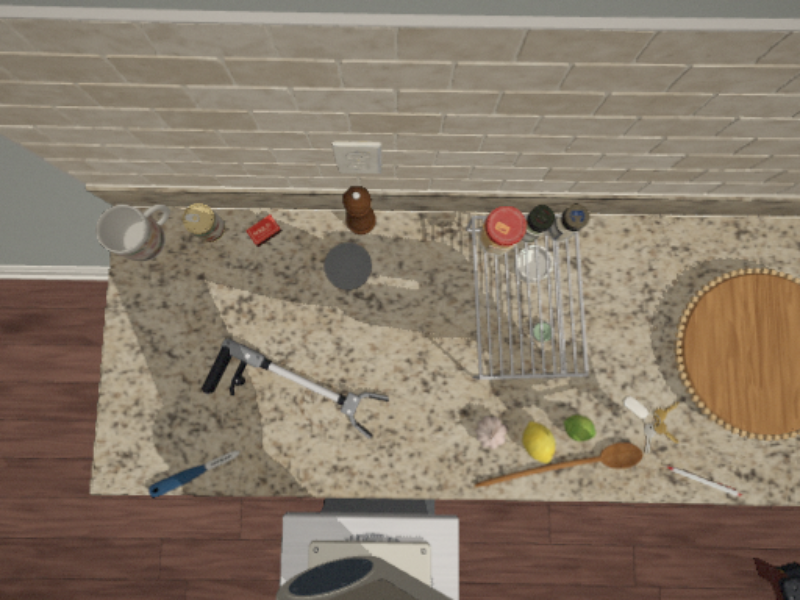

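View pics/s0.png

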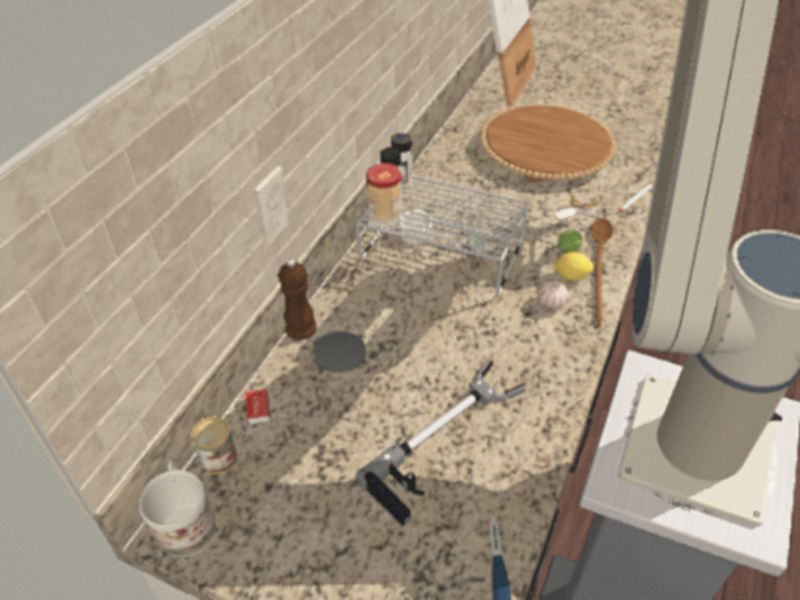

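The top view shows the reacher at left: handle (215,370), housing (240,352), head (350,403), in 800x600 pixels. The coaster is at (348,266). The rack spans (475–588, 215–378), with the tealight near (541,330) and the ramekin at (535,262). I'll enlarge the parts that matter.

Run:
```python
from h import *
crop('top0',120,205,260,290,5.7,'c1'); crop('top0',290,125,390,250,4.8,'c2')
a=load('top0');s=.64
for n,uv,z in [('coaster',(348,266),10),('tea',(541,330),15),('ram',(535,262),38),('handle',(215,370),20),('house',(232,348),30),('head',(350,403),20)]:
  print(n,p2w(a,[np.array(uv)*s],z).round(1))
```

```text
coaster [[607.   52.1  10. ]]
tea [[ 490.6 -311.8   15. ]]
ram [[ 615.  -296.9   38. ]]
handle [[407.3 290.4  20. ]]
house [[447.7 258.6  30. ]]
head [[351.1  41.   20. ]]
```

View pics/c1.png

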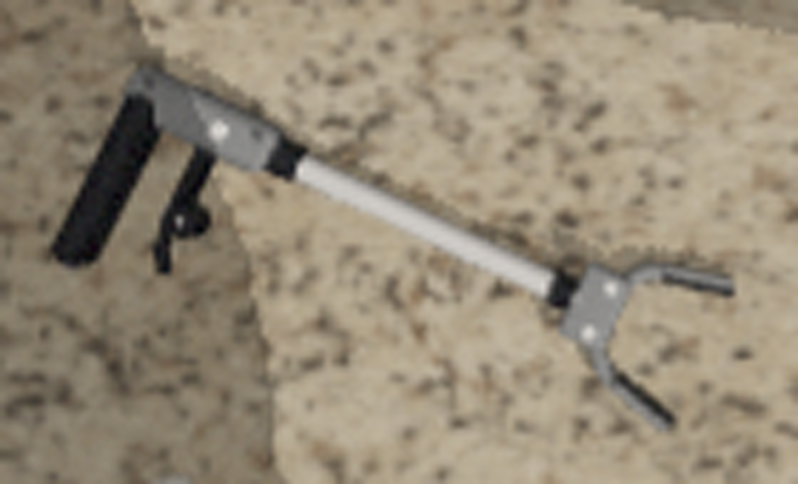

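View pics/c2.png

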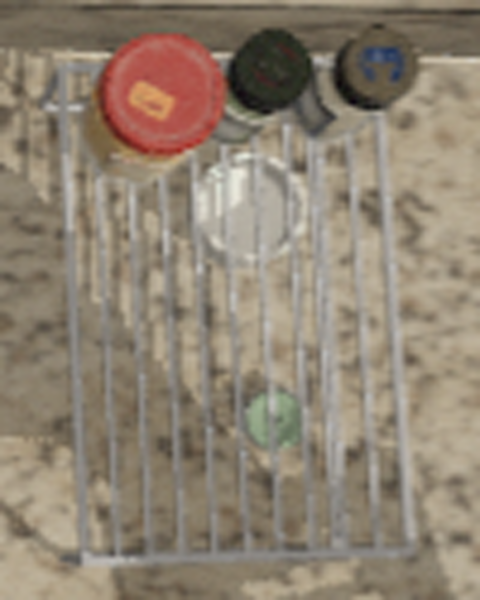

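The first crop shows the trigger pivot screw at (219,130), the head screws at (610,290) and (588,332), and the jaw tips at (732,290) and (668,424). In the second, the tealight disc is centred at (273,418), and the rack rim corners are at about (62,65), (82,560), (408,552) and (380,60).

Run:
```python
from h import *
from scipy.optimize import least_squares
a=load('top0')
c1=lambda p:np.array([120,205])+(np.array(p)+.5)/5.7-.5
c2=lambda p:np.array([290,125])+(np.array(p)+.5)/4.8-.5
# reacher fit
loc=np.array([[22,48,34],[232,60,28],[232,36,28],[294,86,10],[294,10,10],[-32,61,30],[-29,-40,28]])
P=loc[[0,1,2]];U=np.array([c1(p) for p in [(219,130),(610,290),(588,332)]])
def W(q,L): c,s=np.cos(q[2]),np.sin(q[2]); return np.c_[q[0]+c*L[:,0]-s*L[:,1],q[1]+s*L[:,0]+c*L[:,1],L[:,2]]
r=least_squares(lambda q:(w2p(a,W(q,P))-U).ravel(),[400,280,-2.])
print('reacher',r.x.round(3),np.degrees(r.x[2]),r.fun.round(2))
print('tips',W(r.x,np.array([[294,48+38,10],[294,48-38,10]])).round(0),p2w(a,[c1((732,290)),c1((668,424))],10).round(0))
print('handle', p2w(a,[c1((140,78)),c1((72,250))],30).round(1),W(r.x,np.array([[-32,61,30],[-15,-44,30]])).round(1))
# rack
cor=p2w(a,[c2(p) for p in [(62,65),(82,560),(408,552),(380,60)]],100);print('rack',cor.round(1))
print('mid',cor.mean(0).round(1), np.degrees(np.arctan2(*(cor[0]-cor[1])[[1,0]])),np.degrees(np.arctan2(*(cor[2]-cor[1])[[1,0]])))
print('tea',p2w(a,[c2((273,418))],15).round(1))
im=a['frame'].astype(int)
m=((im[:,:,1]-im[:,:,0])>8)&((im[:,:,1]-im[:,:,2])>8);m[:, :320]=0;m[:,375:]=0;m[:190]=0;m[235:]=0
ys,xs=np.nonzero(m);print(len(xs),xs.mean(),ys.mean(),xs.min(),xs.max(),ys.min(),ys.max(),p2w(a,[(xs.mean(),ys.mean())],15).round(1))
b=load('sc0')
for n,Q in [('tea',p2w(a,[c2((273,418))],15))]: print(n,w2p(b,Q))
crop('sc0',210,95,350,200,5.7,'c3')
```

```text
reacher [400.097 269.584  -1.996] -114.34537546786817 [ 0.   -0.02 -0.09 -0.21  0.08  0.22]
tips [[357. -34.  10.]
 [288.  -2.  10.]] [[359. -27.  10.]
 [292.   4.  10.]]
handle [[460.2 271.6  30. ]
 [374.5 300.6  30. ]] [[468.9 273.6  30. ]
 [366.2 301.4  30. ]]
rack [[ 684.  -172.9  100. ]
 [ 402.8 -183.4  100. ]
 [ 410.2 -363.6  100. ]
 [ 689.7 -355.1  100. ]]
mid [ 546.7 -268.7  100. ] 2.1482246967827354 -87.65337213491102
tea [[ 489.1 -312.5   15. ]]
80 346.7 211.925 341 352 207 217 [[ 488.5 -313.1   15. ]]
tea [[305.07329998 153.55286307]]
```

View pics/c3.png

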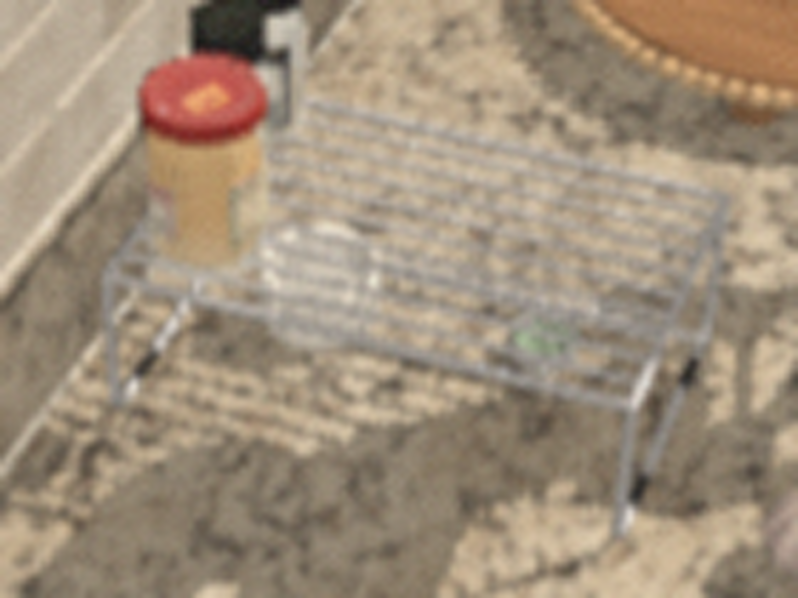

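The scene view confirms the tealight: it appears at about (305.3,153.8) and the top-view estimate predicts (305.1,153.6). Next is the approach to the reacher.

```bash
cat >> h.py <<'E'
def rel(P,yaw=None,o=None):
    "tool-frame shift to world P and turn about tool z so that tool y points to yaw (deg)"
    o=o or status.get_obs(); M=R.from_rotvec(o['orientation']).as_matrix()
    s=M.T@(np.array(P)-o['ee_pos']); cur=np.degrees(np.arctan2(M[1,1],M[0,1]))
    t=None if yaw is None else np.radians((cur-yaw+180)%360-180)
    return s.round(1),cur.round(2),None if t is None else round(t,4), 'tilt',M[:,2].round(3)
E
python3 - <<'E'
from h import *
for P in [(420,0,280),(400,269.5,150),(400,269.5,100)]: print(rel(P,65.65))
a=load('top0');c2=lambda p:np.array([290,125])+(np.array(p)+.5)/4.8-.5
print(p2w(a,[c2((338,500)),c2((335,450)),c2((325,250))],10).round(1))
E
```

```text
(array([ 405.9, -516.7,  -38.3]), np.float64(-75.12), np.float64(-2.4568), 'tilt', array([-0.   ,  0.001, -1.   ]))
(array([ 455.8, -782.1,   92.1]), np.float64(-75.12), np.float64(-2.4568), 'tilt', array([-0.   ,  0.001, -1.   ]))
(array([ 455.8, -782. ,  142.1]), np.float64(-75.12), np.float64(-2.4568), 'tilt', array([-0.   ,  0.001, -1.   ]))
[[ 440.3 -352.3   10. ]
 [ 470.6 -351.1   10. ]
 [ 593.9 -347.7   10. ]]
```

```bash
python3 -m inch '[[[406,-517,-38,0,0,-2.457,100],[406,-517,-38,0,0,-2.457,100],[406,-517,-38,0,0,-2.457,100],[406,-517,-38,0,0,-2.457,100],[406,-517,-38,0,0,-2.457,100],[406,-517,-38,0,0,-2.457,100],[406,-517,-38,0,0,-2.457,100],[406,-517,-38,0,0,-2.457,100],[406,-517,-38,0,0,-2.457,100],[406,-517,-38,0,0,-2.457,100],[406,-517,-38,0,0,-2.457,100],[406,-517,-38,0,0,-2.457,100],[406,-517,-38,0,0,-2.457,100],[456,-782,92,0,0,-2.457,100],[456,-782,92,0,0,-2.457,100],[456,-782,92,0,0,-2.457,100],[456,-782,92,0,0,-2.457,100],[456,-782,92,0,0,-2.457,100],[456,-782,92,0,0,-2.457,100],[456,-782,92,0,0,-2.457,100]]]'
python3 - <<'E'
from h import *
print(status.get_obs()['qpos'].round(2),rel((400,269.5,150),65.65))
d=snap('wrist','w0');cv2.imwrite('pics/w0b.png',cv2.resize(d['frame'][:,:,::-1],(800,600)))
E
```

```text
t: 2.1
ee_pos: [399.1, 272.2, 147.4]
orientation: [-0.656, -3.07, 0.002]
ft_force: [-0.1, -0.1, 0.8]
width: 87.9
grasp_force: 0.0
[ 0.57  0.36  2.    0.    0.78 -0.58] (array([-1.9, -2.1, -2.6]), np.float64(65.89), np.float64(0.0042), 'tilt', array([-0.002, -0.001, -1.   ]))
```

View pics/w0b.png

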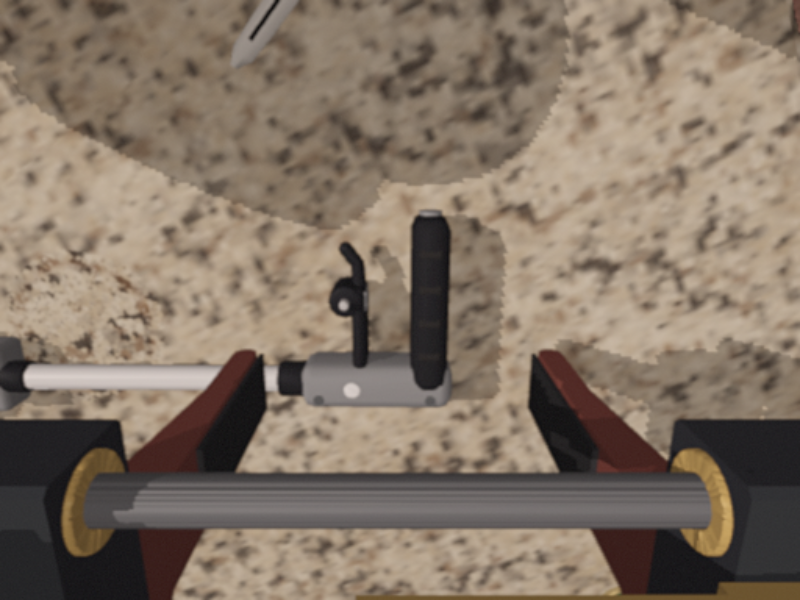

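The wrist view shows the trigger pivot screw at (351,390), the handle's back edge from (447,235) to (450,385) and the shoe at (345,298) with its outer edge at 331. The shaft runs level at row 377. I'll refine the reacher pose from these.

Run:
```python
from h import *
d=load('w0');s=.64
Q=p2w(d,[np.array(p)*s for p in [(351,390),(449,240),(450,380),(331,298),(30,377),(270,380)]],[34,24,24,24,20,20]);print(Q.round(1))
q=np.array([400.1,269.6]);t=np.radians(-114.35);M=np.array([[np.cos(t),-np.sin(t)],[np.sin(t),np.cos(t)]])
print(((Q[:,:2]-q)@M).round(1)); e=Q[4]-Q[5];print(np.degrees(np.arctan2(e[1],e[0])))
print(rel((400,269.5,100),65.65),rel((400,269.5,25),65.65))
```

```text
[[433.7 229.3  34. ]
 [382.6 307.7  24. ]
 [454.4 278.6  24. ]
 [385.8 239.5  24. ]
 [359.5  65.5  20. ]
 [415.5 186.7  20. ]]
[[ 22.9  47.2]
 [-27.5 -31.6]
 [-30.5  45.8]
 [ 33.3  -0.7]
 [202.7  47.2]
 [ 69.1  48.2]]
-114.77948823532435
(array([-1.4, -0.9, 48. ]), np.float64(65.88), np.float64(0.004), 'tilt', array([-0.002, -0.001, -1.   ])) (array([ -1.5,  -0.7, 123. ]), np.float64(65.88), np.float64(0.004), 'tilt', array([-0.002, -0.001, -1.   ]))
```

```bash
python3 -m inch '[[[-1.5,-2.5,45,0,0,0.004,100],[-1.5,-2.5,90,0,0,0.004,100],[-1.5,-2.5,110,0,0,0.004,100],[-1.5,-2.5,123,0,0,0.004,100],[-1.5,-2.5,123,0,0,0.004,100],[-1.5,-2.5,123,0,0,0.004,80],[-1.5,-2.5,123,0,0,0.004,72],[-1.5,-2.5,123,0,0,0.004,70],[-1.5,-2.5,123,0,0,0.004,70],[-1.5,-2.5,123,0,0,0.004,70]]]'
python3 - <<'E'
from h import *
print(rel((400,269.5,24.5),65.65))
E
```

```text
t: 3.15
ee_pos: [401.4, 266.7, 27.6]
orientation: [0.669, 3.068, 0.003]
ft_force: [-1.6, 1.2, 7.9]
width: 62.1
grasp_force: 9.9
(array([2.4, 1.9, 3.1]), np.float64(65.41), np.float64(-0.0041), 'tilt', array([ 0.002,  0.002, -1.   ]))
```

```bash
python3 -m inch '[[[0,0,0,0,0,0,70],[0,0,0,0,0,0,70]]]'
python3 - <<'E'
from h import *
print(rel((400,269.5,24.5),65.65),status.get_obs()['moment'])
d=snap('wrist','w1');cv2.imwrite('pics/w1b.png',cv2.resize(d['frame'][:,:,::-1],(800,600)))
E
```

```text
t: 3.35
ee_pos: [401.5, 266.8, 27.6]
orientation: [0.669, 3.068, 0.003]
ft_force: [-0.1, 1.6, 8.2]
width: 61.8
grasp_force: 9.9
(array([2.5, 1.9, 3.1]), np.float64(65.41), np.float64(-0.0041), 'tilt', array([ 0.002,  0.001, -1.   ])) [ 0.39394401  0.01666244 -0.17232894]
```

View pics/w1b.png

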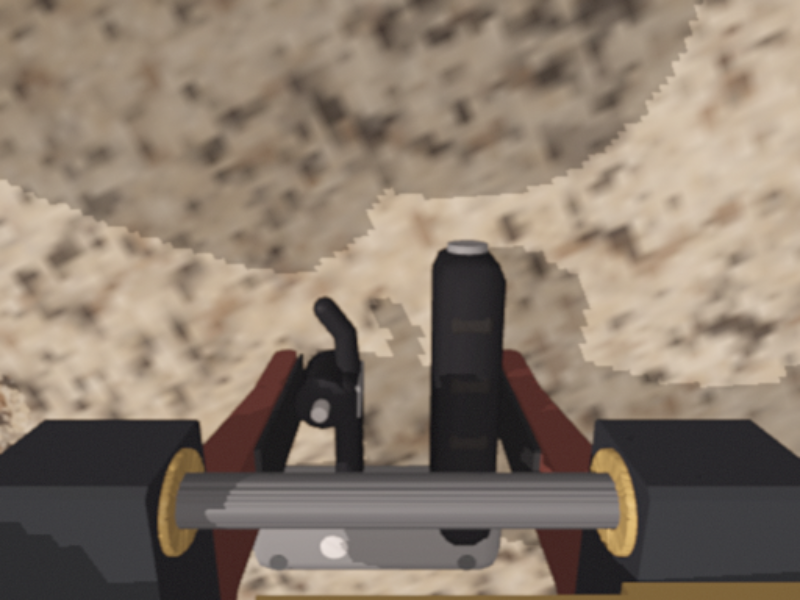

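Both pads are on the handle's back and the shoe (shoe at (320,400), handle back at x≈500). I'll lift gently and check the forces.

```bash
python3 -m inch '[[[0,0,-2,0,0,0,70],[0,0,-4,0,0,0,70],[0,0,-8,0,0,0,70],[0,0,-14,0,0,0,70],[0,0,-22,0,0,0,70],[0,0,-30,0,0,0,70],[0,0,-30,0,0,0,70],[0,0,-30,0,0,0,70]]]'
python3 - <<'E'
from h import *
o=status.get_obs();print(o['qpos'].round(3),o['ee_pos'],o['moment'])
d=snap('scene','s1');crop('s1',195,190,375,345,4.4,'s1c')
E
```

```text
t: 4.2
ee_pos: [400.9, 266.1, 57.1]
orientation: [0.668, 3.069, 0.001]
ft_force: [-0.1, -0.9, -2.3]
width: 61.6
grasp_force: 8.7
[ 0.561  0.531  2.042  0.     0.568 -0.581] [400.944974   266.12214203  57.09521551] [ 0.03747025 -0.15895474 -0.01698995]
```

View pics/s1c.png

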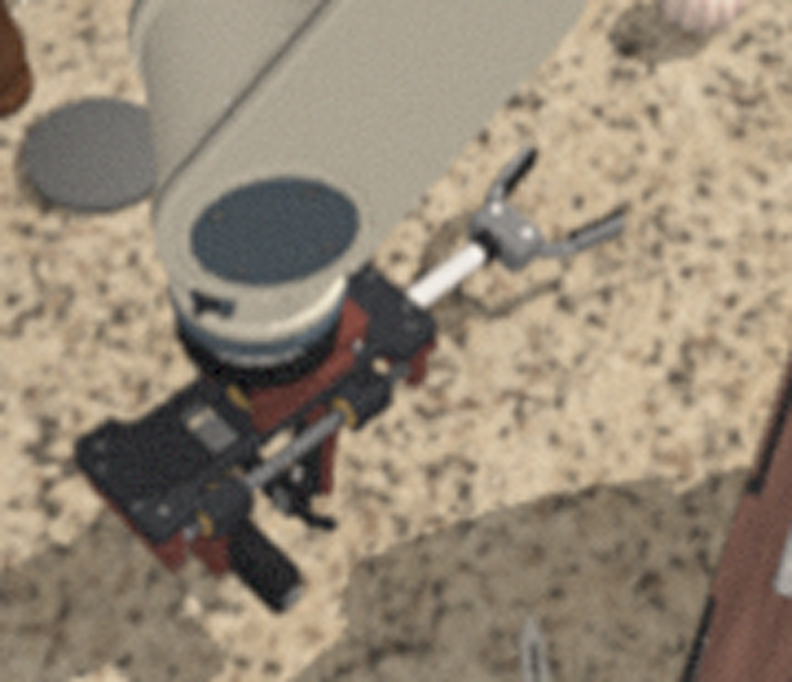

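Lifted level: the coaster is at (90,155), the head screws at (498,210) and (526,232), and the jaws are clear of the worktop. I'll carry it to a pose in front of the rack.

Run:
```python
from h import *
print(rel((424.6,180,57),92.2))
```

```text
(array([-57.5, -68.3,  -0.2]), np.float64(65.43), np.float64(-0.4672), 'tilt', array([ 0.,  0., -1.]))
```

```bash
python3 -m inch '[[[-8,-10,0,0,0,-0.067,70],[-16,-20,0,0,0,-0.134,70],[-24,-30,0,0,0,-0.2,70],[-33,-39,0,0,0,-0.267,70],[-41,-49,0,0,0,-0.334,70],[-49,-58,0,0,0,-0.4,70],[-57.5,-68.3,0,0,0,-0.467,70],[-57.5,-68.3,0,0,0,-0.467,70],[-57.5,-68.3,0,0,0,-0.467,70]]]'
python3 - <<'E'
from h import *
o=status.get_obs();print(o['qpos'].round(3),rel((424.6,180,57),92.2))
snap('top','t2');snap('scene','s2')
crop('t2',215,175,305,240,4.4,'t2c');crop('s2',225,150,315,250,4.4,'s2c')
a=cv2.imread('pics/t2c.png');b=cv2.imread('pics/s2c.png');H=max(a.shape[0],b.shape[0])
c=np.zeros((H,a.shape[1]+b.shape[1],3),np.uint8);c[:a.shape[0],:a.shape[1]]=a;c[:b.shape[0],a.shape[1]:]=b;cv2.imwrite('pics/ts2.png',c);print(a.shape,b.shape)
E
```

```text
t: 5.15
ee_pos: [424.5, 179.9, 56.5]
orientation: [0.056, -3.141, 0.0]
ft_force: [-0.1, 0.4, -1.6]
width: 61.7
grasp_force: 8.7
[ 0.375  0.515  2.085  0.     0.542 -1.231] (array([-0.1,  0. , -0.5]), np.float64(92.03), np.float64(-0.0029), 'tilt', array([-0., -0., -1.]))
(286, 396, 3) (440, 396, 3)
```

View pics/ts2.png

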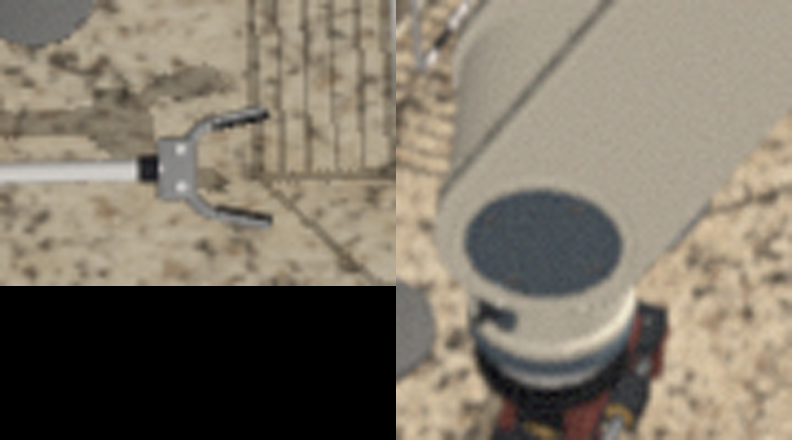

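The top crop shows the head screws at (181,149) and (181,187), the jaw tips at (267,113) and (270,220), and the shaft from (0,173) to (140,168). The arm hides the head in the scene view.

Run:
```python
from h import *
d=load('t2');c=lambda p:np.array([215,175])+(np.array(p)+.5)/4.4-.5
Q=p2w(d,[c(p) for p in [(181,149),(181,187),(267,113),(270,220),(0,173),(140,168)]],[57,57,39,39,46,46]);print(Q.round(1))
tc=np.array([424.5,179.9]);t=np.radians(-87.97);u=np.array([np.cos(t),np.sin(t)]);n=np.array([-u[1],u[0]])
og=tc-2*u-2.4*n
L=(Q[:,:2]-og)@np.c_[u,n];print(L.round(1))
print('exp 232,60/232,36 tips sym about 48, shaft 48')
e=Q[5]-Q[4];print(np.degrees(np.arctan2(e[1],e[0])))
for z in(50,64):print(p2w(d,[c((181,168))],z))
tea=np.array([489,-312.8]); print('needed travel of head mid->', (tea-Q[:2].mean(0)[:2]))
```

```text
[[ 491.1  -47.3   57. ]
 [ 466.9  -47.6   57. ]
 [ 516.8 -103.1   39. ]
 [ 447.5 -105.5   39. ]
 [ 474.7   68.8   46. ]
 [ 479.3  -21.2   46. ]]
[[231.4  60.9]
 [230.9  36.8]
 [288.1  84.7]
 [288.1  15.3]
 [114.8  48.6]
 [204.9  50. ]]
exp 232,60/232,36 tips sym about 48, shaft 48
-87.06777656541215
[[479.46442174 -47.50203124  50.        ]]
[[478.57582883 -47.35299542  64.        ]]
needed travel of head mid-> [   9.96123953 -265.37277708]
```

Run:
```python
from h import *
tc=np.array([424.5,179.9]);t=np.radians(-87.6);u=np.array([np.cos(t),np.sin(t)]);n=np.array([-u[1],u[0]])
t0=np.radians(-87.97);u0=np.array([np.cos(t0),np.sin(t0)]);n0=np.array([-u0[1],u0[0]]);og=tc-2*u0-2.4*n0
m=og+277*u0+49.7*n0
tea=np.array([488.8,-312.9]);g=tea-4*u
P=tc+g-m;print(m,P,rel((P[0],P[1],31.6)),'back100',rel((*(P-100*u),31.6)))
```

```text
[481.51157753 -93.25191749] [431.62091986 -35.75159119] (array([   0.8, -216.2,   25. ]), np.float64(92.12), None, 'tilt', array([-0.,  0., -1.])) back100 (array([   1.3, -116.3,   25. ]), np.float64(92.12), None, 'tilt', array([-0.,  0., -1.]))
```

```bash
python3 -m inch '[[[0,-15,3,0,0,0,70],[0.5,-30,8,0,0,0,70],[0.5,-48,14,0,0,0,70],[1,-66,20,0,0,0,70],[1,-84,24,0,0,0,70],[1,-102,25,0,0,0,70],[1,-120,25,0,0,0,70],[1,-138,25,0,0,0,70],[1,-150,25,0,0,0,70],[1,-156,25,0,0,0,70],[1,-156,25,0,0,0,70]]]'
python3 - <<'E'
from h import *
snap('top','t3');crop('t3',285,175,375,250,6.6,'t3c');d=load('t3')
o=d['obs'];print(o['ee_pos'],o['moment'])
E
```

```text
t: 6.35
ee_pos: [429.7, 23.9, 31.7]
orientation: [-0.058, 3.141, 0.0]
ft_force: [-0.1, 0.7, -2.9]
width: 61.8
grasp_force: 8.6
[429.72011116  23.85832862  31.7025    ] [ 0.11723006 -0.11949452  0.01491041]
```

View pics/t3c.png

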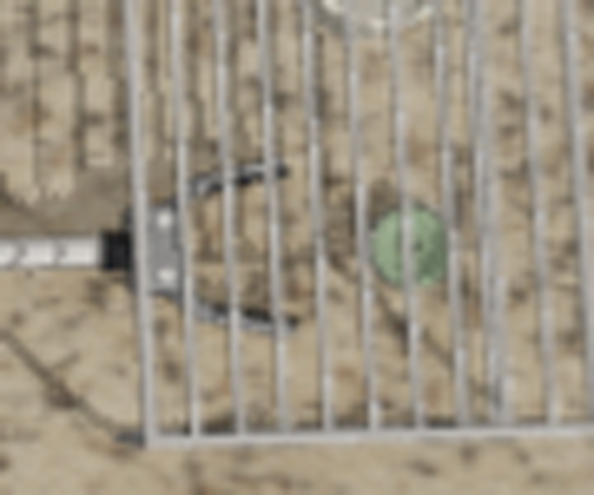

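Run:
```python
from h import *
d=load('t3');c=lambda p:np.array([285,175])+(np.array(p)+.5)/6.6-.5
Q=p2w(d,[c(p) for p in [(164,215),(165,273),(286,172),(293,322),(0,254),(100,250),(411,245)]],[32,32,14,14,21,21,15])[:,:2]
t=np.radians(-87.6);u=np.array([np.cos(t),np.sin(t)]);n=np.array([-u[1],u[0]])
print(((Q-Q[-1])@np.c_[u,n]).round(1)); h=Q[:2].mean(0);tp=Q[2:4].mean(0)
print('mouth from head',((h+45*u-Q[-1])@np.c_[u,n]).round(1),'from tips',((tp-11*u-Q[-1])@np.c_[u,n]).round(1))
e=Q[5]-Q[4];print(np.degrees(np.arctan2(*e[::-1]))); e=tp-h;print(np.degrees(np.arctan2(*e[::-1])))
```

```text
[[-111.2   14.8]
 [-111.9  -10.4]
 [ -53.2   33.9]
 [ -53.7  -32.5]
 [-182.3    0.4]
 [-138.3    1. ]
 [   0.     0. ]]
mouth from head [-66.6   2.2] from tips [-64.5   0.7]
-86.80036537111324
-89.09245259412911
```

Head mid is at (164,244), tip mid at (289,247) and the tealight at (411,245), so the jaws are 1 mm off centre with 65 mm to go. I'll advance and close to just before contact.

```bash
python3 -m inch '[[[0.2,-14,0,0,0,0,70],[0.4,-28,0,0,0,0,70],[0.6,-40,0,0,0,0,70],[0.7,-50,0,0,0,0,70],[0.7,-57,0,0,0,0,70],[0.7,-61,0,0,0,0,70],[0.7,-61,0,0,0,0,70],[0.7,-61,0,0,0,0,68],[0.7,-61,0,0,0,0,66.5],[0.7,-61,0,0,0,0,65],[0.7,-61,0,0,0,0,65],[0.7,-61,0,0,0,0,65]]]'
python3 -m inch '[[[0,0,0,0,0,0,64],[0,0,0,0,0,0,64],[0,0,0,0,0,0,64]]]'
python3 - <<'E'
from h import *
snap('top','t4');crop('t4',285,175,375,250,6.6,'t4c')
E
```

```text
t: 7.6
ee_pos: [431.2, -36.8, 31.7]
orientation: [0.06, -3.141, -0.0]
ft_force: [-0.1, -0.4, -1.5]
width: 57.1
grasp_force: 10.2
t: 7.9
ee_pos: [431.2, -36.9, 31.7]
orientation: [-0.06, 3.141, 0.0]
ft_force: [-0.9, 0.6, -1.7]
width: 56.8
grasp_force: 10.5
```

View pics/t4c.png

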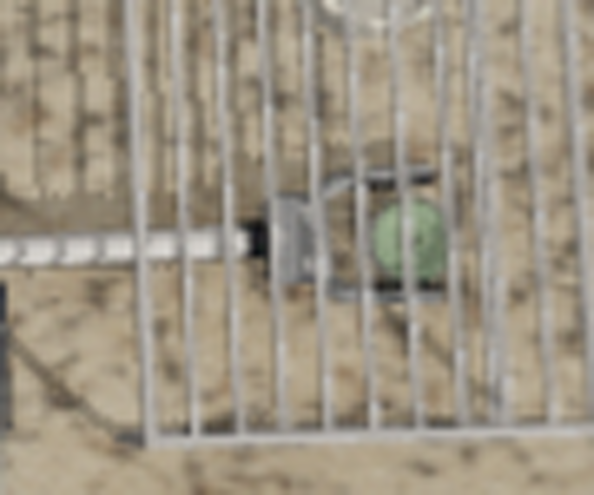

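The tealight at (411,239) sits between near-parallel jaws, with inner edges at rows ~186 and ~288. I'll keep squeezing in small steps.

```bash
python3 -m inch '[[[0,0,0,0,0,0,63.4],[0,0,0,0,0,0,63],[0,0,0,0,0,0,63]]]' | grep -E 'width|grasp|ft'; python3 -m inch '[[[0,0,0,0,0,0,62.6],[0,0,0,0,0,0,62.4],[0,0,0,0,0,0,62.4]]]' | grep -E 'width|grasp|ft'
```

```text
ft_force: [-0.3, 0.1, -1.6]
width: 55.8
grasp_force: 10.8
ft_force: [0.4, -0.0, -2.0]
width: 55.1
grasp_force: 10.9
```

```bash
python3 -m inch '[[[0,0,0,0,0,0,62],[0,0,0,0,0,0,61.8],[0,0,0,0,0,0,61.8]]]' | grep -E 'width|grasp|ft'; python3 -m inch '[[[0,0,0,0,0,0,61.5],[0,0,0,0,0,0,61.3],[0,0,0,0,0,0,61.3]]]' | grep -E 'width|grasp|ft'
```

```text
ft_force: [0.0, -0.7, -0.9]
width: 54.5
grasp_force: 14.4
ft_force: [0.6, 1.1, -2.3]
width: 53.9
grasp_force: 19.0
```

```bash
python3 -m inch '[[[0,0,-1,0,0,0,61.5],[0,0,-3,0,0,0,61.5],[0,0,-6,0,0,0,61.5],[0,0,-10,0,0,0,61.5],[0,0,-14,0,0,0,61.5],[0,0,-18,0,0,0,61.5],[0,0,-21,0,0,0,61.5],[0,0,-22,0,0,0,61.5],[0,0,-22,0,0,0,61.5]]]'
python3 - <<'E'
from h import *
d=snap('top','t5');im=d['frame'].astype(int)
m=((im[:,:,1]-im[:,:,0])>8)&((im[:,:,1]-im[:,:,2])>8);m[:, :320]=0;m[:,375:]=0;m[:190]=0;m[235:]=0
ys,xs=np.nonzero(m);print(len(xs),xs.mean(),ys.mean(),p2w(d,[(xs.mean(),ys.mean())]*2,[15,37]).round(1))
im=load('top0')['frame'];g=im.astype(int);m=(abs(g-g.mean(2,keepdims=True)).max(2)<10)&(g.mean(2)<95);m[:150]=0;m[192:]=0;m[:,:200]=0;m[:,245:]=0
k=cv2.connectedComponentsWithStats(m.astype(np.uint8));i=1+k[2][1:,4].argmax();print(k[2][i],p2w(load('top0'),[k[3][i]],10))
E
```

```text
t: 10.05
ee_pos: [431.3, -36.9, 53.9]
orientation: [-0.06, 3.141, -0.0]
ft_force: [0.5, 0.3, -2.6]
width: 54.5
grasp_force: 17.0
65 348.7846153846154 209.03076923076924 [[ 497.  -319.4   15. ]
 [ 495.3 -313.5   37. ]]
[207 154  31  33 739] [[608.16145748  53.45033242  10.        ]]
```

```bash
python3 -m inch '[[[0,3,0,0,0,0,61.5],[0,9,0,0,0,0,61.5],[0,18,0,0,0,0,61.5],[0,30,0,0,0,0,61.5],[0,44,0,0,0,0,61.5],[0,59,0,0,0,0,61.5],[0,74,0,0,0,0,61.5],[0,89,0,0,0,0,61.5],[0,104,0,0,0,0,61.5],[0,119,0,0,0,0,61.5],[0,134,0,0,0,0,61.5],[0,149,0,0,0,0,61.5],[0,164,0,0,0,0,61.5],[0,179,0,0,0,0,61.5],[0,194,0,0,0,0,61.5],[0,206,0,0,0,0,61.5],[0,215,0,0,0,0,61.5],[0,221,0,0,0,0,61.5],[0,223,0,0,0,0,61.5],[0,223,0,0,0,0,61.5]]]'
python3 - <<'E'
from h import *
d=snap('top','t6');im=d['frame'].astype(int)
m=((im[:,:,1]-im[:,:,0])>8)&((im[:,:,1]-im[:,:,2])>8);m[:, :215]=0;m[:,375:]=0;m[:180]=0;m[240:]=0
k=cv2.connectedComponentsWithStats(m.astype(np.uint8));i=1+k[2][1:,4].argmax();print(k[2][i],k[3][i],p2w(d,[k[3][i]]*2,[15,37]).round(1))
c=p2w(d,[k[3][i]],37)[0];print(w2p(d,[c+[16,0,0],c-[16,0,0]]))
# shaft: bright aluminium rows per column
g=im.mean(2)
for x in (222,230,238,246): print(x,[int(v) for v in g[190:235,x]])
E
```

```text
t: 12.1
ee_pos: [422.6, 186.0, 53.7]
orientation: [0.06, -3.141, 0.0]
ft_force: [-0.8, 0.1, -1.7]
width: 54.1
grasp_force: 17.0
[266 205  12  13 120] [271.275      210.95833333] [[487.8 -93.1  15. ]
 [486.2 -92.   37. ]]
[[271.32458734 205.37731455]
 [271.22538514 216.56163161]]
222 [162, 160, 148, 120, 110, 145, 150, 158, 153, 154, 125, 114, 110, 118, 120, 119, 152, 159, 163, 157, 145, 140, 177, 199, 201, 180, 166, 166, 163, 146, 143, 144, 148, 138, 121, 119, 113, 113, 137, 151, 153, 147, 144, 152, 151]
230 [98, 129, 160, 162, 154, 155, 151, 133, 142, 155, 116, 117, 116, 115, 110, 121, 161, 158, 160, 131, 117, 157, 190, 202, 199, 163, 159, 165, 166, 167, 170, 165, 163, 150, 155, 151, 157, 160, 158, 133, 137, 157, 164, 162, 158]
238 [106, 110, 135, 155, 154, 103, 85, 107, 117, 113, 87, 95, 113, 123, 118, 109, 111, 107, 109, 152, 137, 170, 197, 201, 196, 160, 160, 162, 168, 151, 131, 128, 127, 122, 139, 153, 154, 160, 159, 138, 148, 149, 149, 160, 170]
246 [154, 141, 155, 156, 148, 150, 121, 106, 98, 95, 109, 121, 117, 116, 112, 98, 109, 125, 128, 60, 23, 37, 43, 34, 31, 111, 151, 159, 154, 151, 151, 156, 149, 148, 149, 153, 150, 146, 154, 161, 167, 170, 168, 163, 166]
```

Run:
```python
from h import *
o=status.get_obs();e=o['ee_pos'];print(rel((e[0]+121.8,e[1]+145.5,e[2])))
```

```text
(array([-1.273e+02,  1.407e+02, -1.000e-01]), np.float64(92.19), None, 'tilt', array([-0., -0., -1.]))
```

```bash
python3 -m inch '[[[-2,2,0,0,0,0,61.5],[-6,7,0,0,0,0,61.5],[-13,14,0,0,0,0,61.5],[-22,24,0,0,0,0,61.5],[-32,35,0,0,0,0,61.5],[-43,47,0,0,0,0,61.5],[-54,59,0,0,0,0,61.5],[-65,71,0,0,0,0,61.5],[-76,83,0,0,0,0,61.5],[-87,95,0,0,0,0,61.5],[-98,107,0,0,0,0,61.5],[-108,118,0,0,0,0,61.5],[-116,128,0,0,0,0,61.5],[-122,135,0,0,0,0,61.5],[-126,139,0,0,0,0,61.5],[-127,141,0,0,0,0,61.5],[-127,141,0,0,0,0,61.5],[-127,141,0,0,0,0,61.5]]]'
cat > tl.py <<'E'
from h import *
import sys
def tea(f):
    d=snap('top',f);im=d['frame'].astype(int)
    m=((im[:,:,1]-im[:,:,0])>8)&((im[:,:,1]-im[:,:,2])>8);m[:, :190]=0;m[:,260:]=0;m[:140]=0;m[205:]=0
    k=cv2.connectedComponentsWithStats(m.astype(np.uint8));i=1+k[2][1:,4].argmax();print(k[2][i],k[3][i],p2w(d,[k[3][i]]*2,[25,37]).round(1))
    im=d['frame'];g=im.astype(int);m=(abs(g-g.mean(2,keepdims=True)).max(2)<10)&(g.mean(2)<95);m[:150]=0;m[192:]=0;m[:,:200]=0;m[:,245:]=0
    k=cv2.connectedComponentsWithStats(m.astype(np.uint8));i=1+k[2][1:,4].argmax();print('coaster',k[2][i])
tea(sys.argv[1])
E
python3 tl.py t7
```

```text
t: 13.95
ee_pos: [543.8, 331.2, 53.6]
orientation: [0.06, -3.14, 0.001]
ft_force: [0.6, 0.1, -1.6]
width: 54.0
grasp_force: 17.0
[216 163  12  12 112] [221.76785714 168.63392857] [[609.1  53.8  25. ]
 [606.8  52.8  37. ]]
coaster [209 161  18  16 142]
```

```bash
python3 -m inch '[[[0,0,2,0,0,0,61.5],[0,0,4,0,0,0,61.5],[0,0,6,0,0,0,61.5],[0,0,8,0,0,0,61.5],[0,0,9.5,0,0,0,61.5],[0,0,10,0,0,0,61.5],[0,0,10.5,0,0,0,61.5],[0,0,10.5,0,0,0,61.5],[0,0,10.5,0,0,0,61.5]]]' | grep -v ori
python3 -m inch '[[[0,0,0.3,0,0,0,61.5],[0,0,0.6,0,0,0,61.5],[0,0,0.6,0,0,0,61.5],[0,0,0.6,0,0,0,61.5]]]' | grep -E 'ee|ft|gr'
```

```text
t: 14.9
ee_pos: [544.2, 331.7, 43.2]
ft_force: [-0.7, 0.2, -1.9]
width: 54.2
grasp_force: 17.0
ee_pos: [544.2, 331.7, 42.6]
ft_force: [-0.0, 0.0, -1.5]
grasp_force: 17.0
```

```bash
python3 -m inch '[[[0,0,0.3,0,0,0,61.5],[0,0,0.6,0,0,0,61.5],[0,0,0.6,0,0,0,61.5],[0,0,0.6,0,0,0,61.5]]]' | grep -E 'ee|ft|gr'
python3 -m inch '[[[0,0,0.2,0,0,0,61.5],[0,0,0.4,0,0,0,61.5],[0,0,0.4,0,0,0,61.5],[0,0,0.4,0,0,0,61.5]]]' | grep -E 'ee|ft|gr'; python3 tl.py t8
```

```text
ee_pos: [544.2, 331.7, 42.0]
ft_force: [-0.3, 0.4, -1.7]
grasp_force: 17.0
ee_pos: [544.2, 331.7, 41.6]
ft_force: [0.4, -0.2, -1.8]
grasp_force: 17.0
[216 164  12  12 106] [221.89622642 169.16981132] [[607.5  53.4  25. ]
 [605.3  52.3  37. ]]
coaster [209 161  19  17 142]
```

```bash
S='from h import *
o=[status.get_obs() for _ in range(1)][0];print(o["moment"].round(3))'
python3 -c "$S"
python3 -m inch '[[[0,0,0.2,0,0,0,61.5],[0,0,0.4,0,0,0,61.5],[0,0,0.4,0,0,0,61.5],[0,0,0.4,0,0,0,61.5]]]' | grep -E 'ee|ft'; python3 -c "$S"
python3 -m inch '[[[0,0,0.2,0,0,0,61.5],[0,0,0.4,0,0,0,61.5],[0,0,0.4,0,0,0,61.5],[0,0,0.4,0,0,0,61.5]]]' | grep -E 'ee|ft'; python3 -c "$S"
```

```text
[ 0.123 -0.135  0.002]
ee_pos: [544.2, 331.6, 41.2]
ft_force: [-0.3, 0.5, -1.9]
[ 0.098 -0.079 -0.089]
ee_pos: [544.2, 331.7, 40.8]
ft_force: [0.0, 0.5, -1.2]
[ 0.026 -0.136 -0.064]
```

```bash
S='from h import *
o=[status.get_obs() for _ in range(1)][0];print(o["moment"].round(3))'
python3 -m inch '[[[0,0,0.2,0,0,0,61.5],[0,0,0.4,0,0,0,61.5],[0,0,0.4,0,0,0,61.5],[0,0,0.4,0,0,0,61.5]]]' | grep -E 'ee|ft'; python3 -c "$S"
python3 -m inch '[[[0,0,0,0,0,0,61.5]]]' | grep -E 'ee|ft'; python3 -c "$S"
```

```text
ee_pos: [544.2, 331.7, 40.4]
ft_force: [-0.1, 0.3, -0.6]
[ 0.029 -0.158 -0.026]
ee_pos: [544.2, 331.7, 40.4]
ft_force: [0.4, -0.7, -1.2]
[ 0.039 -0.118 -0.065]
```

```bash
python3 -m inch '[[[0,0,0.2,0,0,0,61.5],[0,0,0.3,0,0,0,61.5],[0,0,0.3,0,0,0,61.5],[0,0,0.3,0,0,0,61.9],[0,0,0.3,0,0,0,62.3],[0,0,0.3,0,0,0,62.7],[0,0,0.3,0,0,0,63.2],[0,0,0.3,0,0,0,64],[0,0,0.3,0,0,0,65],[0,0,0.3,0,0,0,66.5],[0,0,0.3,0,0,0,68],[0,0,0.3,0,0,0,69],[0,0,0.3,0,0,0,70],[0,0,0.3,0,0,0,70],[0,0,0.3,0,0,0,70]]]'; python3 tl.py t9
python3 - <<'E'
from h import *
o=status.get_obs();print(o['moment'].round(3))
E
```

```text
t: 18.95
ee_pos: [544.2, 331.7, 40.1]
orientation: [-0.06, 3.141, 0.0]
ft_force: [0.2, 0.3, -1.0]
width: 61.3
grasp_force: 8.6
[217 164  11  12 104] [222.         169.05769231] [[607.8  53.1  25. ]
 [605.6  52.1  37. ]]
coaster [208 159  19  25 159]
[ 0.119 -0.152  0.023]
```

```bash
python3 -m inch '[[[0,3,-1,0,0,0,70],[0,9,-2,0,0,0,70],[0,18,-3,0,0,0,70],[0,30,-4,0,0,0,70],[0,42,-4,0,0,0,70],[0,52,-6,0,0,0,70],[0,57,-12,0,0,0,70],[0,58,-22,0,0,0,70],[0,58,-34,0,0,0,70],[0,58,-44,0,0,0,70],[0,58,-50,0,0,0,70],[0,58,-50,0,0,0,70]]]'; python3 tl.py t10
python3 - <<'E'
from h import *
print(rel((430,300,60)),rel((430,300,30)))
E
```

```text
t: 20.2
ee_pos: [542.8, 389.7, 91.7]
orientation: [-0.059, 3.139, 0.002]
ft_force: [-0.3, 0.5, -1.3]
width: 61.4
grasp_force: 8.6
[217 164  11  11 102] [221.95098039 169.02941176] [[607.9  53.2  25. ]
 [605.7  52.2  37. ]]
coaster [207 155  22  18 181]
(array([115.7, -85.2,  30.7]), np.float64(92.17), None, 'tilt', array([ 0.001,  0.001, -1.   ])) (array([115.7, -85.2,  60.7]), np.float64(92.17), None, 'tilt', array([ 0.001,  0.001, -1.   ]))
```

```bash
python3 -m inch '[[[4,0,0,0,0,0,70],[12,-2,0,0,0,0,70],[24,-6,0,0,0,0,70],[38,-14,0,0,0,0,70],[53,-24,0,0,0,0,70],[68,-36,0,0,0,0,70],[83,-50,2,0,0,0,70],[96,-63,8,0,0,0,70],[106,-74,18,0,0,0,70],[113,-82,30,0,0,0,70],[116,-85,42,0,0,0,70],[116,-85,52,0,0,0,70],[116,-85,58,0,0,0,70],[116,-85,61,0,0,0,70],[116,-85,61,0,0,0,70],[116,-85,61,0,0,0,70]]]'
python3 -m inch '[[[0,0,0.7,0,0,0,70],[0,0,1.4,0,0,0,70],[0,0,2,0,0,0,70],[0,0,2,0,0,0,70],[0,0,2,0,0,0,70]]]'
```

```text
t: 21.85
ee_pos: [429.7, 300.6, 29.2]
orientation: [-0.06, 3.141, 0.0]
ft_force: [-0.7, -0.1, -1.5]
width: 61.7
grasp_force: 8.7
t: 22.35
ee_pos: [429.6, 300.4, 27.6]
orientation: [-0.06, 3.14, 0.001]
ft_force: [-1.6, -0.5, 5.8]
width: 61.5
grasp_force: 8.7
```

It is down on the worktop, so I'll ease off and release.

```bash
python3 -m inch '[[[0,0,-0.8,0,0,0,70],[0,0,-0.8,0,0,0,71],[0,0,-0.8,0,0,0,74],[0,0,-0.8,0,0,0,82],[0,0,-0.8,0,0,0,100],[0,0,-0.8,0,0,0,100],[0,0,-0.8,0,0,0,100],[0,0,-0.8,0,0,0,100]]]'
python3 -m inch '[[[0,0,-10,0,0,0,100],[0,0,-25,0,0,0,100],[0,0,-50,0,0,0,100],[0,0,-90,0,0,0,100],[0,0,-130,0,0,0,100],[0,0,-170,0,0,0,100],[0,0,-170,0,0,0,100],[0,0,-170,0,0,0,100],[0,0,-170,0,0,0,100]]]'
python3 tl.py t11
python3 - <<'E'
from h import *
d=snap('wrist','w2');im=d['frame'];t=np.radians(-87.6);u=np.array([np.cos(t),np.sin(t)]);n=np.array([-u[1],u[0]])
og=np.array([429.6,300.4])-2*u-2.4*n; p=w2p(d,[[*(og+22*u+48*n),34]])[0];x,y=p.astype(int);print(p)
g=im[y-12:y+12,x-12:x+12].astype(int).sum(2);k=np.unravel_index(g.argmax(),g.shape);print('screw at',x-12+k[1],y-12+k[0],g.max(),np.median(g))
E
```

```text
t: 23.15
ee_pos: [429.3, 300.2, 27.9]
orientation: [0.06, -3.141, -0.0]
ft_force: [-0.1, 0.4, 0.4]
width: 87.6
grasp_force: 0.0
t: 24.05
ee_pos: [428.6, 299.8, 197.4]
orientation: [0.06, -3.14, 0.001]
ft_force: [-0.4, -0.3, -0.7]
width: 87.5
grasp_force: 0.0
[217 164  11  11 104] [222.03846154 169.03846154] [[607.9  53.   25. ]
 [605.7  51.9  37. ]]
coaster [207 155  20  21 177]
[234.55517033 224.98597609]
screw at 234 221 591 383.0
```

```bash
python3 -c "
from workcell import ctrl; print(ctrl.close_job())"
```

```text
the job is handed in; nothing more can be done
None
```

The job is handed in at about 24 s of the 54 s: by my last camera fixes the tealight stands within about 1 mm of the coaster's centre and the reacher lies released flat on bare worktop, but I viewed 11 pictures, one over your limit of 10.

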